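# Load two pinned bars into the V-block drilling jig

## Task

Take the two round bars from the blue rack and lay one in each lane of the drilling jig, in either order, so that each rests down in both of its V-grooves with its steel pin pointing down and dropped fully into the pocket of the red index strip. The strip has been adjusted along the grooves, so feel for where the pockets are. Let go of the bars and leave the other things on the bench where they are.

Things in the scene. Friction and masses are not known exactly. Their poses are not given: they have to be found in the camera images.
- bar_a: Light round wooden bar, 28 mm diameter, 200 mm long, 110 g. Origin on its axis at mid-length; its y runs along the bar. A steel pin, 10 mm diameter, sticks out towards the bar's own -z at y = +36 mm, tip 36 mm from the axis. Starts on the rack's lower (nearer the rack's -x side) step, rolled so that the pin points 40 degrees off straight down, to the rack's +x. Grip within 20 mm of mid-length
- bar_b: Dark round wooden bar, 28 mm diameter, 200 mm long, 110 g. Origin on its axis at mid-length; its y runs along the bar. A steel pin, 10 mm diameter, sticks out towards the bar's own -z at y = +36 mm, tip 36 mm from the axis. Starts on the rack's upper step, rolled so that the pin points 40 degrees off straight down, to the rack's +x. Grip within 20 mm of mid-length
- bar_a_pin (a point): Centre of the tip of the light bar's pin
- bar_b_pin (a point): Centre of the tip of the dark bar's pin
- jig: Drilling jig, fixed, on a grey base 210 (x) x 200 (y) x 12 mm; origin: centre of its underside, z up. Two lanes for bars lying along its y, at x = -48 and +48 mm, each with two 90-degree wooden V-grooves 14 mm thick at y = -76 and +76 mm. A bar lying home has its axis at z = 62 mm, its pin on the +y side, pin tip at z = 26 mm. Groove bottoms at z = 42, shoulders at 62 mm
- jig_lane_near (a point): Middle of a bar lying home in the lane at the jig's x = -48 mm (z = 62 mm); axes as the jig's
- jig_lane_far (a point): Middle of a bar lying home in the lane at the jig's x = +48 mm (z = 62 mm); axes as the jig's
- jig_strip (a point): NOMINAL middle of the red index strip (180 x 44 mm, top at the jig's z = 39.5 mm, lies across both lanes), at the jig's y = +36 mm. One pocket per lane under the lane's axis: 15 mm along y, 17 across, 27 deep. The real strip, pockets and all, is shifted up to 10 mm either way along y, not measured. A pin standing on the strip holds its bar 13.5 mm too high
- rack: Stepped blue rack, fixed, on a plywood base 170 (x) x 190 (y) x 10 mm; origin: centre of its underside, z up. Bars lie along its y in V-notches of cheeks 14 mm thick at y = -76 and +76 mm: lower step with bar axis at x = -40, z = 75 mm, upper step at x = +40, z = 120 mm. Between the cheeks stands only a cross board at x = +74 mm, 45 mm high
- tape: Bystander, leave alone: yellow and black tape measure standing on its edge, 68 x 36 x 62 mm; origin: centre of its underside
- glue: Bystander, leave alone: white glue bottle with a green label and red cap, 60 mm across, 170 mm tall; origin: centre of its underside
- clamp: Bystander, leave alone: wooden cam clamp lying flat: steel bar 240 mm long along its x, two wooden jaws reaching 90 mm to its +y, 26 mm high; origin: under the middle of the bar
- screwbox: Bystander, leave alone: open yellow two-compartment screw box, 100 x 90 x 45 mm; origin: centre of its underside
- sander: Bystander, leave alone: cork sanding block, 110 x 65 x 28 mm; origin: centre of its underside
- offcut: Bystander, leave alone: wooden offcut board, 160 x 70 x 18 mm; origin: centre of its underside
Things that resemble listed ones, but are neither listed nor needed, are in the scene too. What is shaped like the bar_a but yellow is not meant.

How it is judged:
By the outcome, as a careful person would: the job done as asked, in the order asked, and still so for the second after the job is handed in, with the robot touching nothing.
It also fails if it takes over 61 s, if anything falls off the work surface, if the arm or the gripper's body presses on something with over 40 N, if the wrist force passes 120 N, or if a joint passes its speed limit or range.

## Robot

A 6-joint arm with a two-finger parallel gripper is mounted at the origin on the work surface. World frame = base frame: x ahead of the robot, y to its left, z up, the work surface at z = 0. Lengths are in m, angles in rad, forces in N, time in s.
With the tool pointing down it reaches from about 0.35 to 0.975 m from the base axis. Payload 4.9 kg.
Tool frame: the origin (TCP) lies between the finger pads; the fingertips stand 25 mm ahead of it and the grasp point (between the pads) lies 6 mm ahead of it; z points along the fingers, y is the line along which they close (so a half turn about z gives the same grasp; the last joint's range is limited). The gripper opens to 85 mm and grips with 20 to 120 N. Pads are 22 mm wide; open, the fingers measure 114 mm over their backs; the gripper's body (76 mm by 85 mm) begins 54 mm behind the grasp point. The pads swing forward as they close: fully open they stand 13 mm farther back than shut.
Start: joints at [-1.451, 0.053, 1.613, -0, 1.476, -0.119], TCP at [0.148, -0.607, 0.256] pointing down, gripper open.
Joint ranges: [-3.01, 3.01], [-1.01, 2.22], [0.06, 2.58], [-1.02, 4.17], [0.09, 2.62], [-3.14, 3.14]. Speed limits (rad/s): [2.57, 2.57, 3.14, 3.14, 3.14, 3.14].

## Interface

Orientations are given as a unit quaternion [w, x, y, z].
In Python, from plant import manip gives the robot as it stands.
- The arm moves only by the shell command python3 -m inch 'ROWS'. ROWS is JSON, a list of rows, each a list of 3 entries, a list of its own where there are three numbers: the shift along the tool's x, y, z in m, then the turn, a rotation vector about the tool's x, y, z in rad, then the opening, from 0 (shut) to 1 (fully open). A call has 1 to 8 rows; each row shifts and turns the commanded pose from where the row before left it, along the tool's axes as they then stand; what a row does not reach is not made up. A row lasts 1/10 s, in which the tool goes at most 50 mm and 8.59 degrees, less where a joint would pass 70% of its speed; a pose out of reach is approached as far as the arm can. A call with a gripper value outside its range is refused whole. The fingers move at their own pace and stop on an object; the grip force is fixed at half the most. Time passes only in rows, so rows that do not move let the fingers close. It gives the time, the measured TCP pose, the force, the opening and the grip force at its end, in the units of the state.
- manip.state(): the state, without advancing time (a new reading comes with each control period).
- manip.grab_frame(name): name is "side" or "top" or "wrist"; returns (picture, depth): 400x640x3 uint8, red, green, blue; 400x640 float32, m along the optical axis (not along the pixel's ray), 0 where there is no reading.
- manip.camera_params(name): a dict with "camera_matrix" (3x3 intrinsics, pixels), "rvec" (rotation vector, rad) and "tvec" (3), from world to camera coordinates, as OpenCV has them. Camera axes: x right, y down, z forward; pixel columns grow to the right and rows downward; lengths in m; the calibration is good to about 2 mm. A picture is of the moment at which its call begins: read the wrist's pose just before it. camera_params takes no time and is no camera call; for the wrist camera it gives the pose at the moment of the call.
- manip.job_done(): hands the job in; it is judged then, once.
Trained networks look in the newest picture that a camera, given by its name, has taken for a name from the list of things; names that differ only in an ending like _2 or _b are one class to them, and where a whole thing is asked for, a point or a joint stands for the part that bears it (a point fixed in the world has none). Each returns a list of dicts, best first, with "score" (0 to 1); they miss things now and then, are a little off and sometimes report something else, mostly with a low value. They report only what shows in the picture. A call takes as long as a camera call. They do not tell look-alikes from the thing itself.
- manip.look_for(camera, label): "point" ([x, y, z] in m, in world coordinates, good to about 4 mm: the middle of the surface that is visible of it).
The state is a dict: "time": time; "joint_pos": joint angles; "joint_vel": joint speeds; "joint_efforts": joint torques, N m; "tool_pos": TCP position; "tool_rot": TCP orientation; "contact_force": force on the tool from outside, world axes, zero at the start; "ft_torque": the same for the moment, N m; "gripper_width": opening from 0.0 (shut) to 1.0 (fully open); "grasp_force": force on a finger pad.
Only numpy, scipy, OpenCV 4.12 (cv2) and the standard library are available. Lean on these libraries where they do the work, as an engineer would, in place of code of your own. Each camera call takes 0.05 s, during which the arm holds its last target. There are 200 camera calls.

## Working session

There is one attempt and no reset: what is moved stays moved. The work goes in short steps, Python scripts to look and compute and a shell command to move; the robot and the scene stay as the last step left them, time stands still between calls to the robot, and variables do not carry over. Pictures are saved under pics/ and viewed, at most 10 in all, crops included, and the job is handed in when it is done.

```bash
mkdir -p pics; ls; cat > h.py <<'E'
import numpy as np, cv2
from plant import manip
def cam(n):
    p=manip.camera_params(n); return np.array(p["camera_matrix"]),cv2.Rodrigues(np.array(p["rvec"],float))[0],np.array(p["tvec"],float).ravel()
def grab(n,f=None):
    c=cam(n); im,d=manip.grab_frame(n)
    if f: cv2.imwrite("pics/"+f,im[:,:,::-1])
    return im,d,c
def cloud(d,c):
    K,R,t=c; v,u=np.mgrid[:d.shape[0],:d.shape[1]]
    P=np.stack([(u-K[0,2])/K[0,0]*d,(v-K[1,2])/K[1,1]*d,d],-1)
    W=(P-t)@R; W[d==0]=np.nan; return W
def proj(p,c):
    K,R,t=c; q=K@(R@np.array(p)+t); return (q[:2]/q[2]).round(0)
E
python3 - <<'E'
from h import *
for n in("top","side"):
    im,d,c=grab(n,n+"1.png"); np.savez(n+"1.npz",im=im,d=d,K=c[0],R=c[1],t=c[2])
    for l in("bar_a","bar_a_pin","jig","rack","jig_strip"):
        for r in manip.look_for(n,l)[:4]: print(n,l,round(r["score"],2),np.round(r["point"],3),proj(r["point"],c))
print(manip.state())
E
```

```text
pics
top bar_a 0.87 [ 0.521 -0.208  0.091] [376. 207.]
top bar_a 0.81 [ 0.306 -0.401  0.022] [422. 262.]
top bar_a 0.62 [ 0.312 -0.161  0.029] [363. 261.]
top bar_a 0.58 [ 0.602 -0.192  0.136] [373. 185.]
top bar_a_pin 0.93 [ 0.52  -0.206  0.092] [375. 207.]
top bar_a_pin 0.91 [ 0.308 -0.398  0.025] [422. 262.]
top bar_a_pin 0.59 [ 0.312 -0.164  0.024] [364. 261.]
top jig 0.77 [0.573 0.225 0.016] [268. 197.]
top rack 0.6 [ 0.561 -0.206  0.009] [372. 200.]
top rack 0.51 [ 0.603 -0.195  0.135] [374. 185.]
top jig_strip 0.94 [0.572 0.225 0.014] [269. 198.]
side bar_a 0.85 [ 0.298 -0.418  0.024] [308. 329.]
side bar_a 0.71 [ 0.592 -0.213  0.132] [365. 229.]
side bar_a 0.56 [ 0.512 -0.23   0.088] [345. 249.]
side bar_a_pin 0.95 [ 0.52  -0.226  0.084] [347. 249.]
side bar_a_pin 0.85 [ 0.299 -0.418  0.026] [308. 328.]
side jig 0.68 [0.564 0.181 0.015] [309. 191.]
side jig_strip 0.35 [ 0.502 -0.496  0.028] [383. 324.]
side jig_strip 0.24 [ 0.773 -0.015  0.088] [382. 190.]
{'time': 0.6, 'joint_pos': array([-1.45100355e+00,  5.27122572e-02,  1.61288887e+00, -2.51194806e-06,
        1.47602914e+00, -1.19032888e-01]), 'joint_vel': array([-0.00157763,  0.00047405, -0.00032309,  0.00053845, -0.00073391,
       -0.00075504]), 'joint_efforts': array([ 6.60637652e-04, -3.93403029e+01, -3.70231855e+01, -3.80850781e-05,
        6.57235287e-04, -1.20021036e-05]), 'tool_pos': array([ 0.14782836, -0.60724389,  0.25630263]), 'tool_rot': array([-1.88029433e-05,  9.92878741e-01,  1.19129360e-01, -1.25748034e-06]), 'contact_force': array([-0.10112713,  0.38625949,  0.45133065]), 'ft_torque': array([ 0.05466107, -0.02242479, -0.03317309]), 'grasp_force': 0.0, 'gripper_width': 1.0011139970835317}
```

```bash
python3 - <<'E'
import cv2,numpy as np
t=cv2.imread("pics/top1.png"); s=cv2.imread("pics/side1.png")
cv2.imwrite("pics/crop1.png",cv2.resize(t[130:290,210:450],(800,533),interpolation=cv2.INTER_CUBIC))
E
```

```text
(no output)
```

View pics/crop1.png

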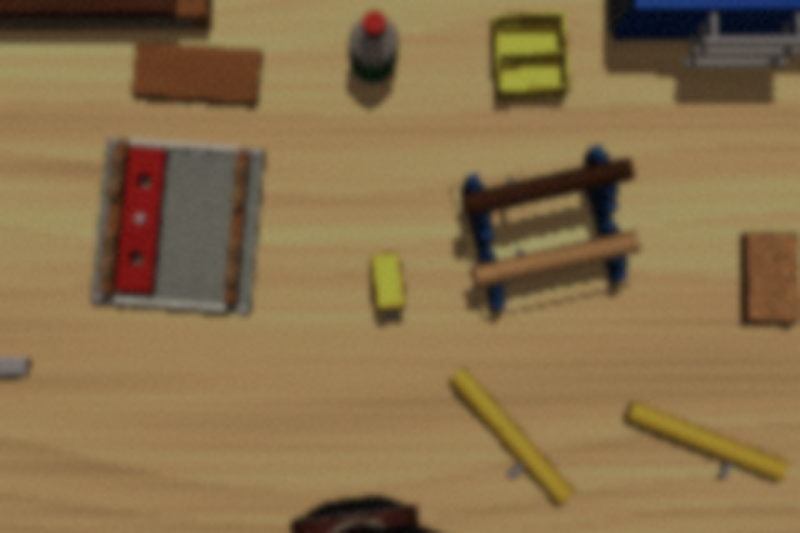

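View pics/side1.png

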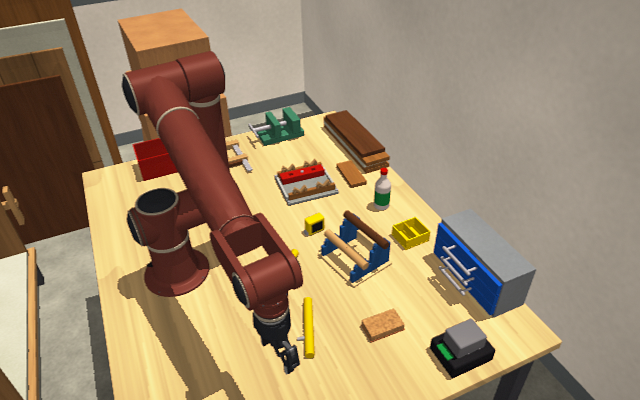

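Side view: the rack's light bar is at (345,249) and the dark bar at (365,229). The two yellow bars, at crop (510,435) and (705,440), lie on the bench and are decoys. The bars meant are the light and dark ones in the blue rack at crop (555,258) and (550,185). The jig, with its red strip on the +y (left) side, is at crop (180,225), with the two pockets at (143,180) and (137,257).

```bash
cat >> h.py <<'E'
from scipy.spatial.transform import Rotation as Ro
def pose():
    s=manip.state(); q=s["tool_rot"]; return np.array(s["tool_pos"]),Ro.from_quat([q[1],q[2],q[3],q[0]])
def tool(yaw,tilt=0):
    "tool x along heading yaw+90 (frame's y), tool y along frame's x; tilt deg: tool z leans from down to frame +x"
    return Ro.from_euler('z',yaw,degrees=True)*Ro.from_euler('y',-tilt,degrees=True)*Ro.from_matrix(np.array([[0,1,0],[1,0,0],[0,0,-1]]).T)
def plan(p,R,n=None,start=None):
    p0,R0=start or pose(); D=np.array(p)-p0; w=(R0.inv()*R).as_rotvec()
    n=n or int(max(np.ceil(np.linalg.norm(D)/.045),np.ceil(np.linalg.norm(w)/.14),1))
    print(n,"rows; turn/row",(w/n).round(3))
    for i in range(n): print((R0*Ro.from_rotvec(w*i/n)).inv().apply(D/n).round(3).tolist())
E
python3 - <<'E'
from h import *
K,R,t=cam("wrist"); p,r=pose(); print("cam in tool",r.inv().apply(-R.T@t-p).round(3),"axis",r.inv().apply(R[2]).round(2),K[0,0])
for n in ("top",):
    z=np.load("top1.npz"); W=cloud(z["d"],(z["K"],z["R"],z["t"]))
    def fit(x,y,h,rad,lo):
        m=(abs(W[...,0]-x)<rad)&(abs(W[...,1]-y)<.12)&(abs(W[...,2]-h)<lo); P=W[m]; c=P.mean(0); v=np.linalg.svd(P-c)[2][0]; print(m.sum(),c.round(3),np.degrees(np.arctan2(v[1],v[0])).round(1))
    fit(.52,-.208,.085,.05,.02); fit(.602,-.195,.13,.05,.02)
plan([.52,-.22,.40],tool(9),14)
E
```

```text
cam in tool [ 0.066  0.001 -0.118] axis [-0.26  0.    0.97] 303.0089265620219
425 [ 0.524 -0.207  0.084] 99.7
412 [ 0.6   -0.198  0.129] 102.8
14 rows; turn/row [-0.    -0.    -0.106]
[0.032, -0.021, -0.01]
[0.034, -0.017, -0.01]
[0.036, -0.013, -0.01]
[0.037, -0.009, -0.01]
[0.038, -0.005, -0.01]
[0.038, -0.001, -0.01]
[0.038, 0.003, -0.01]
[0.038, 0.007, -0.01]
[0.037, 0.011, -0.01]
[0.035, 0.015, -0.01]
[0.034, 0.018, -0.01]
[0.032, 0.022, -0.01]
[0.029, 0.025, -0.01]
[0.026, 0.028, -0.01]
```

```bash
python3 -m inch '[[[0.032,-0.021,-0.010],[0,0,-0.108],1],[[0.034,-0.017,-0.010],[0,0,-0.108],1],[[0.036,-0.013,-0.010],[0,0,-0.108],1],[[0.037,-0.009,-0.010],[0,0,-0.108],1],[[0.038,-0.005,-0.010],[0,0,-0.108],1],[[0.038,-0.001,-0.010],[0,0,-0.108],1],[[0.038,0.003,-0.010],[0,0,-0.108],1]]'
python3 -m inch '[[[0.038,0.007,-0.010],[0,0,-0.108],1],[[0.037,0.011,-0.010],[0,0,-0.108],1],[[0.035,0.015,-0.010],[0,0,-0.108],1],[[0.034,0.018,-0.010],[0,0,-0.108],1],[[0.032,0.022,-0.010],[0,0,-0.108],1],[[0.029,0.025,-0.010],[0,0,-0.108],0.7],[[0.026,0.028,-0.010],[0,0,-0.108],0.7],[[0,0,0],[0,0,0],0.7]]'
python3 - <<'E'
from h import *
im,d,c=grab("wrist","w1.png"); W=cloud(d,c); np.savez("w1.npz",W=W,im=im)
p,r=pose();print(p.round(3),r.as_matrix().round(3).tolist())
for l in("bar_a","bar_a_pin","rack"):
    for q in manip.look_for("wrist",l)[:4]: print(l,round(q["score"],2),np.round(q["point"],3),proj(q["point"],c))
E
```

```text
time: 1.3
tool_pos: [0.3335, -0.4131, 0.327]
tool_rot: [0.0, 0.878, 0.479, 0.0]
contact_force: [-0.1, -1.3, -0.2]
gripper_width: 0.999
grasp_force: 0.0
time: 2.1
tool_pos: [0.5188, -0.215, 0.3981]
tool_rot: [0.001, 0.638, 0.77, 0.001]
contact_force: [-0.2, 0.5, 0.4]
gripper_width: 0.698
grasp_force: 0.0
[ 0.518 -0.216  0.397] [[-0.182, 0.983, 0.001], [0.983, 0.182, -0.001], [-0.001, 0.001, -1.0]]
bar_a 0.96 [ 0.314 -0.392  0.022] [184. 234.]
bar_a 0.86 [ 0.316 -0.159  0.022] [196.  96.]
bar_a 0.74 [ 0.593 -0.184  0.132] [380. 155.]
bar_a 0.67 [ 0.519 -0.207  0.085] [320. 156.]
bar_a_pin 0.66 [ 0.321 -0.168  0.028] [198. 103.]
bar_a_pin 0.61 [ 0.316 -0.394  0.026] [184. 236.]
rack 0.7 [ 0.561 -0.207  0.012] [344. 156.]
```

View pics/w1.png

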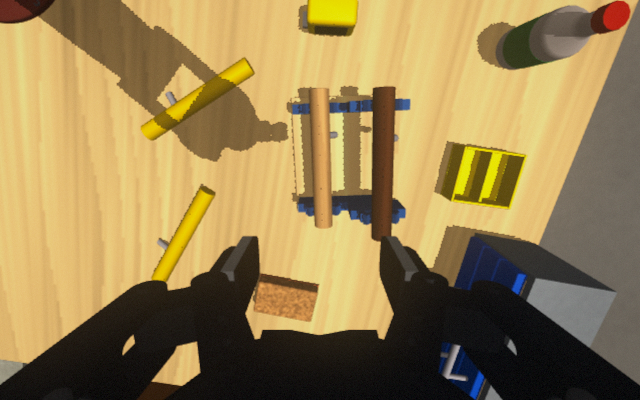

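Wrist picture: the light bar runs (320,88)-(323,227) and the dark bar (384,88)-(381,240). Their pins poke out to the right (+x) near (333,135) and (395,137), on the +y side. The yellow decoys are at (198,98) and (183,235). Next I fit the axes.

```bash
python3 - <<'E'
from h import *
from scipy.optimize import least_squares
W=np.load("w1.npz")["W"]; v,u=np.mgrid[:400,:640]
for n,u0,u1,z in(("a",300,345,.075),("b",365,408,.12)):
    m=(u>u0)&(u<u1)&(v>80)&(v<245)&(W[...,2]>z-.002)&(W[...,2]<z+.022); P=W[m]
    c=P.mean(0)
    def f(q):
        ax=np.array([-np.sin(q[2]),np.cos(q[2]),q[4]]); ax/=np.linalg.norm(ax)
        D=P-np.array([q[0],c[1],q[3]]); return np.linalg.norm(np.cross(D,ax),axis=1)-.014
    s=least_squares(f,[c[0],0,np.radians(10),z,0],x_scale=[.01,1,.1,.01,.1],loss='soft_l1',f_scale=.002) if 0 else least_squares(f,[c[0],0,np.radians(10),z,0],loss='soft_l1',f_scale=.002)
    q=s.x; ax=np.array([-np.sin(q[2]),np.cos(q[2]),q[4]]); o=np.array([q[0],c[1],q[3]])
    e=np.sort((P-o)@ax); lo,hi=e[5],e[-6]; print(n,m.sum(),"rms",s.fun.std().round(4),"yaw",np.degrees(q[2]).round(2),"slope",q[4].round(3),"mid",(o+ax*(lo+hi)/2).round(4),"len",(hi-lo).round(3))
E
```

```text
a 2764 rms 0.0013 yaw 12.73 slope 0.0 mid [ 0.5232 -0.214   0.0747] len 0.199
b 3397 rms 0.0013 yaw 12.75 slope -0.0 mid [ 0.6022 -0.2008  0.1196] len 0.198
```

```bash
python3 - <<'E'
from h import *
R=tool(12.74,40); z=R.apply([0,0,1]); x=R.apply([1,0,0]); print(z,x)
g=np.array([.602,-.1995,.1197])-.010*x-.004*z
print(g); plan(g-.08*z,R); plan(g,R,2,start=(g-.08*z,R))
E
```

```text
[ 0.62696271  0.14175215 -0.76604444] [-0.2205272   0.97538082  0.        ]
[ 0.60169742 -0.20982082  0.12276418]
6 rows; turn/row [-0.116  0.003 -0.007]
[-0.002, 0.006, 0.035]
[-0.002, 0.002, 0.036]
[-0.002, -0.003, 0.036]
[-0.002, -0.007, 0.035]
[-0.002, -0.011, 0.034]
[-0.002, -0.015, 0.033]
2 rows; turn/row [0. 0. 0.]
[-0.0, -0.0, 0.04]
[-0.0, -0.0, 0.04]
```

```bash
python3 -m inch '[[[-0.002,0.006,0.035],[-0.116,0.003,-0.007],0.6],[[-0.002,0.002,0.036],[-0.116,0.003,-0.007],0.6],[[-0.002,-0.003,0.036],[-0.116,0.003,-0.007],0.6],[[-0.002,-0.007,0.035],[-0.116,0.003,-0.007],0.6],[[-0.002,-0.011,0.034],[-0.116,0.003,-0.007],0.6],[[-0.002,-0.015,0.033],[-0.116,0.003,-0.007],0.6],[[0,0,0],[0,0,0],0.6],[[0,0,0],[0,0,0],0.6]]'
python3 - <<'E'
from h import *
R=tool(12.74,40); z=R.apply([0,0,1])
p,r=pose();print((r.inv()*R).as_rotvec().round(3))
plan([.6017,-.2098,.1228],R,3)
im,d,c=grab("wrist","w2.png")
print(proj([.602,-.1995,.1197],c))
E
```

```text
time: 3.1
tool_pos: [0.5507, -0.2229, 0.183]
tool_rot: [0.21, 0.588, 0.734, 0.267]
contact_force: [1.0, 0.4, 0.3]
gripper_width: 0.597
grasp_force: 0.0
[-0.005 -0.004 -0.003]
3 rows; turn/row [-0.002 -0.001 -0.001]
[0.0, 0.001, 0.027]
[0.0, 0.001, 0.027]
[0.0, 0.001, 0.027]
[322. 196.]
```

View pics/w2.png

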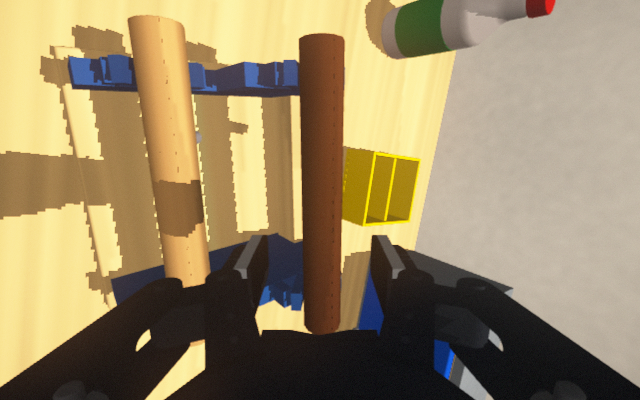

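The dark bar is centred between the fingers at column 322, running (322,38)-(322,330). Its pin is hidden straight behind it, so the tilt matches the pin. I go in and grip.

```bash
python3 -m inch '[[[0,0.001,0.027],[-0.002,-0.001,-0.001],0.6],[[0,0.001,0.027],[-0.002,-0.001,-0.001],0.6],[[0,0,0.027],[0,0,0],0.6],[[0,0,0],[0,0,0],0.0],[[0,0,0],[0,0,0],0.0],[[0,0,0],[0,0,0],0.0],[[0,0,0],[0,0,0],0.0],[[0,0,0],[0,0,0],0.0]]'; python3 - <<'E'
from h import *
p,r=pose(); R=tool(12.74,40)
print(p, (r.inv()*R).as_rotvec().round(3)); a=p+[0,0,.1]
print("lift/row",r.inv().apply([0,0,.033]).round(3))
z=np.load("top1.npz"); W=cloud(z["d"],(z["K"],z["R"],z["t"]))
im=z["im"].astype(int); red=(im[...,0]>90)&(im[...,1]<60)&(im[...,2]<60)
m=red&(abs(W[...,2]-.0395)<.015)&(W[...,1]>.1)&(W[...,0]<.75)&(W[...,0]>.4)
P=W[m];c=P.mean(0);v=np.linalg.svd(P-c)[2][0];print(m.sum(),c,np.degrees(np.arctan2(v[1],v[0])))
E
```

```text
time: 3.95
tool_pos: [0.6042, -0.2108, 0.1243]
tool_rot: [0.215, 0.585, 0.734, 0.268]
contact_force: [-0.7, -0.7, 2.3]
gripper_width: 0.309
grasp_force: 58.7
[ 0.60423507 -0.21077084  0.12428084] [0.003 0.    0.003]
lift/row [-0.     0.021 -0.025]
411 [0.57897288 0.28971863 0.03914603] 173.83212854730374
```

```bash
python3 -m inch '[[[0,0.021,-0.025],[0,0,0],0],[[0,0.021,-0.025],[0,0,0],0],[[0,0.021,-0.025],[0,0,0],0],[[0,0.021,-0.025],[0,0,0],0],[[0,0,0],[0,0,0],0]]'; python3 - <<'E'
from h import *
print(manip.state()["gripper_width"],pose()[0]); plan([.575,.23,.23],tool(-6.2,0),12)
E
```

```text
time: 4.45
tool_pos: [0.6059, -0.212, 0.2616]
tool_rot: [0.22, 0.584, 0.734, 0.269]
contact_force: [0.2, -1.1, -0.6]
gripper_width: 0.309
grasp_force: 58.8
0.3087846220243099 [ 0.60587504 -0.21196882  0.26155854]
12 rows; turn/row [ 0.059 -0.009  0.027]
[0.037, 0.003, 0.005]
[0.037, 0.002, 0.005]
[0.037, 0.001, 0.005]
[0.037, 0.001, 0.004]
[0.037, -0.0, 0.004]
[0.037, -0.001, 0.003]
[0.037, -0.002, 0.003]
[0.037, -0.002, 0.003]
[0.037, -0.003, 0.003]
[0.037, -0.004, 0.003]
[0.037, -0.005, 0.003]
[0.036, -0.006, 0.003]
```

```bash
python3 -m inch '[[[0.037,0.003,0.005],[0.059,-0.009,0.027],0],[[0.037,0.002,0.005],[0.059,-0.009,0.027],0],[[0.037,0.001,0.005],[0.059,-0.009,0.027],0],[[0.037,0.001,0.004],[0.059,-0.009,0.027],0],[[0.037,0,0.004],[0.059,-0.009,0.027],0],[[0.037,-0.001,0.003],[0.059,-0.009,0.027],0]]'
python3 -m inch '[[[0.037,-0.002,0.003],[0.059,-0.009,0.027],0],[[0.037,-0.002,0.003],[0.059,-0.009,0.027],0],[[0.037,-0.003,0.003],[0.059,-0.009,0.027],0],[[0.037,-0.004,0.003],[0.059,-0.009,0.027],0],[[0.037,-0.005,0.003],[0.059,-0.009,0.027],0],[[0.036,-0.006,0.003],[0.059,-0.009,0.027],0],[[0,0,0],[0,0,0],0],[[0,0,0],[0,0,0],0]]'
python3 - <<'E'
from h import *
im,d,c=grab("wrist","w3.png"); W=cloud(d,c); np.savez("w3.npz",W=W,im=im); p,r=pose(); print(p.round(4),(r.inv()*tool(-6.2)).as_rotvec().round(3))
E
```

```text
time: 5.05
tool_pos: [0.5864, 0.014, 0.2385]
tool_rot: [0.104, 0.679, 0.714, 0.134]
contact_force: [0.9, 0.1, -0.6]
gripper_width: 0.311
grasp_force: 58.8
time: 5.85
tool_pos: [0.5714, 0.2348, 0.2233]
tool_rot: [-0.008, 0.744, 0.668, -0.004]
contact_force: [1.1, 0.2, -1.9]
gripper_width: 0.311
grasp_force: 58.8
[0.5715 0.234  0.2237] [-0.017 -0.006 -0.001]
```

View pics/w3.png

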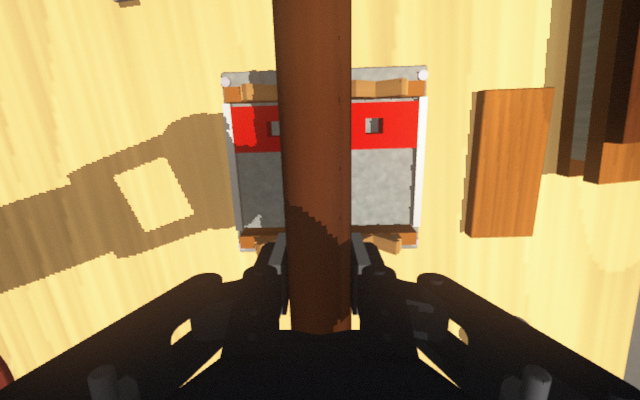

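Wrist picture: the dark bar covers columns 280-350. The strip pockets are at (374,125) for the far lane and about (275,128) for the near one. The jig's +y corners are at (224,78) and (424,73), and the grooves lie along rows 90 and 240. Now I measure pockets, jig axes and the held bar's axis.

```bash
python3 - <<'E'
from h import *
from scipy.optimize import least_squares
f=np.load("w3.npz"); W=f["W"]; im=f["im"].astype(int); v,u=np.mgrid[:400,:640]; p,r=pose()
# held bar in tool frame
T=r.inv().apply((W.reshape(-1,3)-p)).reshape(W.shape); m=(u>282)&(u<346)&(v<230)&(abs(T[...,2])<.03)&(abs(T[...,1])<.02); P=T[m]
def g(q):
    ax=np.array([1,q[2],q[3]]); ax/=np.linalg.norm(ax); return np.linalg.norm(np.cross(P-[0,q[0],q[1]],ax),axis=1)-.014
s=least_squares(g,[0,.006,0,0],loss='soft_l1',f_scale=.002); print("bar in tool: y,z at x=0, slopes y,z",s.x.round(4),m.sum(),s.fun.std().round(4))
# strip
red=(im[...,0]>120)&(im[...,1]<60)&(im[...,2]<60)&(abs(W[...,2]-.0395)<.006)&(v>90)&(v<160)
Q=W[red]
# y edges per column via lines: low and high v
for name,fn in(("hi y",np.argmin),("lo y",np.argmax)):
    e=[]
    for c in list(range(240,265))+list(range(358,412)):
        k=np.where(red[:,c])[0]
        if len(k)>8: e.append(W[k[0] if name=="hi y" else k[-1],c,:2])
    e=np.array(e); a=np.polyfit(e[:,0],e[:,1],1); print(name,"yaw",np.degrees(np.arctan(a[0])).round(2),"y at x=.575",np.polyval(a,.575).round(4))
for cu,cv in((374,125),(277,128)):
    b=(abs(u-cu)<20)&(abs(v-cv)<16)
    hole=b&~red&(v>112)&(v<140)&((W[...,2]<.033)|(im[...,0]<120)); k=np.where(hole)
    print("pocket px",k[1].min(),k[1].max(),k[0].min(),k[0].max(),hole.sum())
    # rim corners via ray with plane z=.0395
K,R,t=cam("wrist")
def ray(u,v,z): 
    o=-R.T@t; dd=R.T@np.array([(u-K[0,2])/K[0,0],(v-K[1,2])/K[1,1],1]); return (o+dd*(z-o[2])/dd[2])[:2].round(4)
np.savez("camw3.npz",K=K,R=R,t=t)
# base corner points z=.012
for q in((222,74),(427,67)): print(q,ray(*q,.012))
cr=cv2.imread("pics/w3.png")[60:260,215:435]; cv2.imwrite("pics/w3c.png",cv2.resize(cr,None,fx=3,fy=2.9,interpolation=cv2.INTER_CUBIC))
sub=im[112:140,355:392]; print("col-wise red frac",[int(((sub[:,i,0]>120)&(sub[:,i,1]<60)).sum()) for i in range(37)]); print([int(((sub[i,:,0]>120)&(sub[i,:,1]<60)).sum()) for i in range(28)])
E
```

```text
bar in tool: y,z at x=0, slopes y,z [ 0.0006  0.0036 -0.0288  0.0054] 14367 0.0006
hi y yaw -4.43 y at x=.575 0.3106
lo y yaw -5.59 y at x=.575 0.2703
pocket px 366 382 118 133 261
pocket px 258 296 113 139 812
(222, 74) [0.4816 0.3514]
(427, 67) [0.6886 0.335 ]
col-wise red frac [28, 28, 28, 28, 28, 28, 28, 28, 28, 28, 13, 12, 12, 12, 12, 12, 12, 13, 13, 13, 13, 13, 13, 13, 13, 14, 13, 20, 28, 28, 28, 28, 28, 28, 28, 28, 28]
[37, 37, 37, 37, 37, 31, 20, 19, 19, 19, 19, 19, 19, 19, 20, 20, 20, 20, 20, 20, 20, 37, 37, 37, 37, 37, 37, 37]
```

View pics/w3c.png

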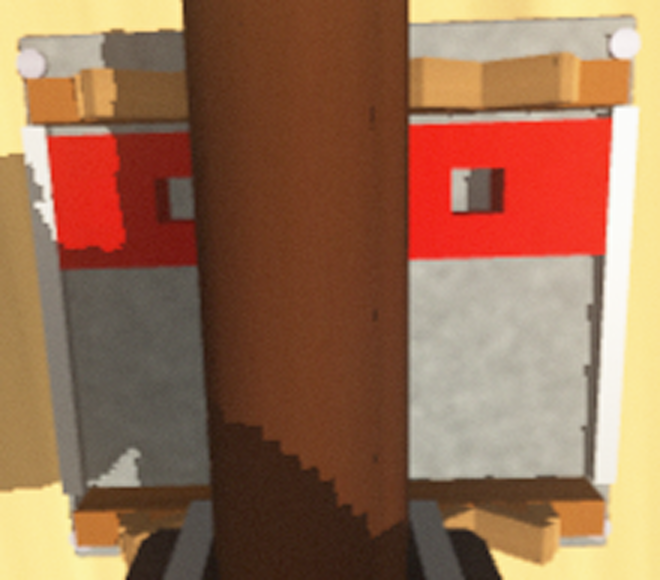

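```bash
python3 - <<'E'
from h import *
f=np.load("camw3.npz"); K,R,t=f["K"],f["R"],f["t"]; W=np.load("w3.npz")["W"]
def ray(u,v,z): 
    o=-R.T@t; dd=R.T@np.array([(u-K[0,2])/K[0,0],(v-K[1,2])/K[1,1],1]); return (o+dd*(z-o[2])/dd[2])
pk=ray(373.7,125.2,.0395); print("far pocket",pk); print("corners near pocket left",ray(267.5,129,.0395))
print("V far back edge", ray(376,87.5,.042)); print("strip corners z",ray(418.5,100,.0395),ray(417,147,.0395))
def ln(m):
    P=W[m]; P=P[~np.isnan(P[:,0])]; return P
v,u=np.mgrid[:400,:640]
# groove surfaces +y block: fit V z=|x-x0|+z0 in jig frame
for yaw in(-4.7,):
    c,s=np.cos(np.radians(yaw)),np.sin(np.radians(yaw)); X=W[...,0]*c+W[...,1]*s; Y=-W[...,0]*s+W[...,1]*c
    print("pocket in rot frame",pk[0]*c+pk[1]*s,-pk[0]*s+pk[1]*c)
    for nm,m in (("+y blk",(v>75)&(v<102)&(u>353)&(u<426)&(W[...,2]>.04)&(W[...,2]<.07)),("-y blk",(v>215)&(v<262)&(u>355)&(u<426)&(W[...,2]>.04)&(W[...,2]<.07))):
        x,y,z=X[m],Y[m],W[...,2][m]; print(nm,m.sum(),"Y",y.min().round(3),y.max().round(3))
        if m.sum()>40:
            b=np.round(x/.004).astype(int)
            print([(round(k*.004,3),round(float(np.percentile(z[b==k],90)),4)) for k in np.unique(b)])
print(np.degrees(Ro.from_matrix(pose()[1].as_matrix()).as_euler('zyx')))
E
```

```text
far pocket [0.62766019 0.28505833 0.0395    ]
corners near pocket left [0.52467384 0.29263637 0.0395    ]
V far back edge [0.6315428  0.31904426 0.042     ]
strip corners z [0.67111437 0.30365709 0.0395    ] [0.6685304  0.25963781 0.0395    ]
pocket in rot frame 0.6021923532862423 0.3355293308896633
+y blk 935 Y 0.358 0.376
[(np.float64(0.58), 0.0619), (np.float64(0.584), 0.0621), (np.float64(0.588), 0.0582), (np.float64(0.592), 0.0542), (np.float64(0.596), 0.05), (np.float64(0.6), 0.0461), (np.float64(0.604), 0.046), (np.float64(0.608), 0.0497), (np.float64(0.612), 0.0537), (np.float64(0.616), 0.0579), (np.float64(0.62), 0.0621), (np.float64(0.624), 0.0616), (np.float64(0.628), 0.0576), (np.float64(0.636), 0.0405), (np.float64(0.64), 0.0406), (np.float64(0.644), 0.0406)]
-y blk 534 Y 0.209 0.225
[(np.float64(0.592), 0.0532), (np.float64(0.596), 0.0504), (np.float64(0.6), 0.0468), (np.float64(0.604), 0.0452), (np.float64(0.608), 0.0489), (np.float64(0.612), 0.053), (np.float64(0.616), 0.0569), (np.float64(0.62), 0.0607), (np.float64(0.624), 0.0618), (np.float64(0.628), 0.0581), (np.float64(0.632), 0.0524), (np.float64(0.636), 0.04)]
[ -83.75124037   -0.91136903 -179.55933941]
```

```bash
cat >> h.py <<'E'
def jw(X,Y,z): 
    a=np.radians(-4.7); return np.array([np.cos(a)*X-np.sin(a)*Y,np.sin(a)*X+np.cos(a)*Y,z])
def wj(p): 
    a=np.radians(-4.7); return np.array([np.cos(a)*p[0]+np.sin(a)*p[1],-np.sin(a)*p[0]+np.cos(a)*p[1],p[2]]).round(4)
E
python3 - <<'E'
from h import *
plan(jw(.6014,.288,.095),tool(-6.35),4)
E
```

```text
4 rows; turn/row [-0.004 -0.001  0.   ]
[0.002, 0.013, 0.032]
[0.002, 0.013, 0.032]
[0.002, 0.013, 0.032]
[0.002, 0.013, 0.032]
```

```bash
python3 -m inch '[[[0.002,0.013,0.032],[-0.004,-0.001,0],0],[[0.002,0.013,0.032],[-0.004,-0.001,0],0],[[0.002,0.013,0.032],[-0.004,-0.001,0],0],[[0.002,0.013,0.032],[-0.004,-0.001,0],0],[[0,0,0],[0,0,0],0],[[0,0,0],[0,0,0],0],[[0,0,0],[0,0,0],0]]'
python3 - <<'E'
from h import *
p,r=pose(); print(wj(p),manip.state()["contact_force"].round(1)); plan(jw(.6014,.288,.095),tool(-6.35),1)
manip.grab_frame("side"); im,d,c=grab("side","s2.png"); q=proj(jw(.602,.3355,.06),c).astype(int); print(q)
cv2.imwrite("pics/s2c.png",cv2.resize(im[q[1]-45:q[1]+35,q[0]-60:q[0]+60,::-1],None,fx=6,fy=6,interpolation=cv2.INTER_CUBIC))
E
```

```text
time: 6.6
tool_pos: [0.6243, 0.2372, 0.0988]
tool_rot: [0.0, 0.745, 0.667, 0.003]
contact_force: [0.8, -0.1, -0.9]
gripper_width: 0.308
grasp_force: 59.0
[0.6028 0.2876 0.0988] [ 0.8 -0.1 -0.9]
1 rows; turn/row [ 0.004 -0.004  0.001]
[0.0, -0.001, 0.004]
[313 164]
```

View pics/s2c.png

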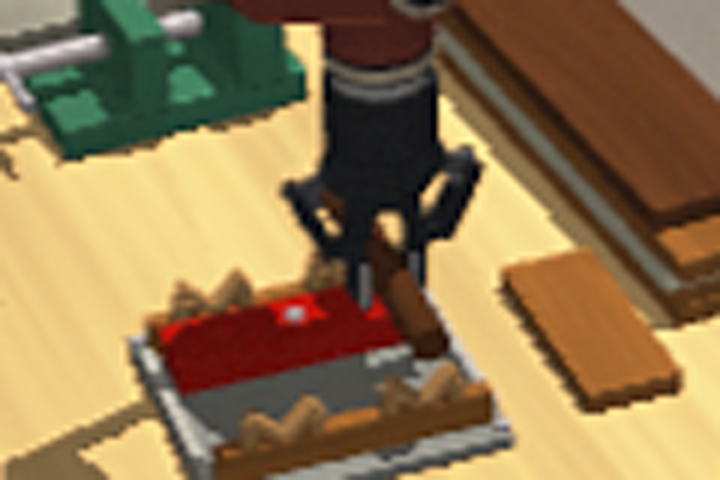

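The side crop shows the dark bar poised over the far lane, its front end at (430,335) above the far groove; the pin itself is hidden. Now I feel downwards.

```bash
python3 -m inch '[[[0,-0.0014,0.006],[0.004,-0.004,0],0],[[0,0,0.006],[0,0,0],0],[[0,0,0.003],[0,0,0],0],[[0,0,0],[0,0,0],0]]'
python3 -m inch '[[[0,0,0.003],[0,0,0],0],[[0,0,0.003],[0,0,0],0],[[0,0,0],[0,0,0],0]]'; python3 -c "
from h import *;print(wj(pose()[0]))"
```

```text
time: 7.1
tool_pos: [0.6211, 0.2377, 0.08]
tool_rot: [-0.001, 0.745, 0.667, -0.003]
contact_force: [-0.7, -0.6, -1.0]
gripper_width: 0.311
grasp_force: 59.0
time: 7.4
tool_pos: [0.6215, 0.2376, 0.0745]
tool_rot: [-0.001, 0.745, 0.667, -0.002]
contact_force: [0.1, -0.7, -1.2]
gripper_width: 0.309
grasp_force: 59.0
[0.6    0.2878 0.0745]
```

```bash
python3 -m inch '[[[0,0.001,0.003],[0,0,0],0],[[0,0,0.003],[0,0,0],0],[[0,0,0],[0,0,0],0]]'
python3 -m inch '[[[0,0,0.0025],[0,0,0],0],[[0,0,0],[0,0,0],0]]'; python3 -c "
from h import *;print(wj(pose()[0]))"
```

```text
time: 7.7
tool_pos: [0.6225, 0.2375, 0.0685]
tool_rot: [-0.001, 0.745, 0.667, -0.002]
contact_force: [0.5, -0.5, -1.2]
gripper_width: 0.31
grasp_force: 59.0
time: 7.9
tool_pos: [0.6226, 0.2375, 0.0663]
tool_rot: [-0.001, 0.745, 0.667, -0.002]
contact_force: [-0.4, -0.8, -1.5]
gripper_width: 0.311
grasp_force: 59.0
[0.6011 0.2878 0.0663]
```

```bash
python3 -m inch '[[[0,0,0.0015],[0,0,0],0],[[0,0,0],[0,0,0],0],[[0,0,0],[0,0,0],0]]'
python3 -m inch '[[[0,0,0.001],[0,0,0],0],[[0,0,0],[0,0,0],0]]'; python3 -c "
from h import *;print(wj(pose()[0]))"
```

```text
time: 8.2
tool_pos: [0.6229, 0.2377, 0.0653]
tool_rot: [-0.001, 0.745, 0.667, -0.002]
contact_force: [-0.2, -0.4, -0.8]
gripper_width: 0.311
grasp_force: 59.2
time: 8.4
tool_pos: [0.6232, 0.2376, 0.065]
tool_rot: [-0.001, 0.745, 0.668, -0.001]
contact_force: [-1.0, -1.5, 2.7]
gripper_width: 0.312
grasp_force: 59.9
[0.6016 0.2879 0.065 ]
```

Contact comes at z=0.065, the home height: the pin is in its pocket and the bar is on the grooves. I release and rise.

```bash
python3 -m inch '[[[0,0,0],[0,0,0],0.45],[[0,0,0],[0,0,0],0.6],[[0,0,0],[0,0,0],0.6],[[0,0,-0.03],[0,0,0],0.6],[[0,0,-0.04],[0,0,0],0.6],[[0,0,-0.045],[0,0,0],0.6],[[0,0,-0.045],[0,0,0],0.6],[[0,0,0],[0,0,0],0.6]]'
python3 - <<'E'
from h import *
from scipy.optimize import least_squares
im,d,c=grab("wrist","w4.png"); W=cloud(d,c); np.savez("w4.npz",W=W,im=im)
a=np.radians(-4.7);X=np.cos(a)*W[...,0]+np.sin(a)*W[...,1];Y=-np.sin(a)*W[...,0]+np.cos(a)*W[...,1];Z=W[...,2]
m=(abs(X-.602)<.011)&(abs(Y-.2995)<.11)&(Z>.066)&(Z<.1); P=np.stack([X[m],Y[m],Z[m]],-1)
g=lambda q: np.linalg.norm(np.cross(P-[q[0],.3,q[1]],np.array([q[2],1,q[3]])/np.sqrt(1+q[2]**2+q[3]**2)),axis=1)-.014
s=least_squares(g,[.602,.062,0,0],loss='soft_l1',f_scale=.002); print(m.sum(),"X,Z,slopes",s.x.round(4),"Y range",P[:,1].min(),P[:,1].max())
R=tool(12.74,40); z=R.apply([0,0,1]); x=R.apply([1,0,0]); b=np.array([.5232,-.2145,.0747])-.0115*x-.004*z; print("grasp a",b)
p,r=pose(); print(p)
plan(b-.10*z+[0,0,.03],R,14)
E
```

```text
time: 9.2
tool_pos: [0.6273, 0.2389, 0.2341]
tool_rot: [0.003, 0.745, 0.667, 0.005]
contact_force: [1.9, 0.2, 0.9]
gripper_width: 0.599
grasp_force: 0.0
4931 X,Z,slopes [ 6.026e-01  6.170e-02 -5.500e-03 -2.000e-04] Y range 0.1981021845797603 0.3981811978229311
grasp a [ 0.52322821 -0.22628389  0.07776418]
[0.62578581 0.23840174 0.22995406]
14 rows; turn/row [-0.049  0.008 -0.023]
[-0.035, -0.008, 0.003]
[-0.035, -0.009, 0.002]
[-0.035, -0.01, 0.002]
[-0.035, -0.011, 0.001]
[-0.034, -0.012, 0.0]
[-0.034, -0.012, -0.001]
[-0.034, -0.013, -0.002]
[-0.034, -0.014, -0.003]
[-0.033, -0.014, -0.004]
[-0.033, -0.015, -0.005]
[-0.032, -0.015, -0.006]
[-0.032, -0.016, -0.007]
[-0.032, -0.016, -0.008]
[-0.031, -0.016, -0.009]
```

View pics/w4.png

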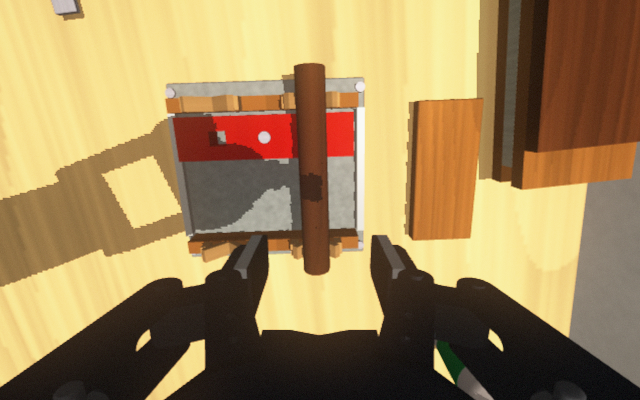

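Wrist picture: the dark bar (312,65)-(316,272) lies in the far lane with its axis at z=0.0617 (home 0.062) and level. The free near pocket is at (218,136). I go on to the light bar.

```bash
python3 -m inch '[[[-0.035,-0.008,0.003],[-0.049,0.008,-0.023],0.6],[[-0.035,-0.009,0.002],[-0.049,0.008,-0.023],0.6],[[-0.035,-0.010,0.002],[-0.049,0.008,-0.023],0.6],[[-0.035,-0.011,0.001],[-0.049,0.008,-0.023],0.6],[[-0.034,-0.012,0],[-0.049,0.008,-0.023],0.6],[[-0.034,-0.012,-0.001],[-0.049,0.008,-0.023],0.6],[[-0.034,-0.013,-0.002],[-0.049,0.008,-0.023],0.6]]'
python3 -m inch '[[[-0.034,-0.014,-0.003],[-0.049,0.008,-0.023],0.6],[[-0.033,-0.014,-0.004],[-0.049,0.008,-0.023],0.6],[[-0.033,-0.015,-0.005],[-0.049,0.008,-0.023],0.6],[[-0.032,-0.015,-0.006],[-0.049,0.008,-0.023],0.6],[[-0.032,-0.016,-0.007],[-0.049,0.008,-0.023],0.6],[[-0.032,-0.016,-0.008],[-0.049,0.008,-0.023],0.6],[[-0.031,-0.016,-0.009],[-0.049,0.008,-0.023],0.6],[[0,0,0],[0,0,0],0.6]]'
python3 - <<'E'
from h import *
R=tool(12.74,40); z=R.apply([0,0,1]); p,r=pose(); print(p,(r.inv()*R).as_rotvec().round(3)); b=np.array([.5232,-.2263,.0778])
plan(b-.05*z,R,3); 
f=np.load("w4.npz"); W=f["W"]; im=f["im"].astype(int); v,u=np.mgrid[:400,:640]
nm=(abs(u-218)<16)&(abs(v-136)<14)&(W[...,2]<.034); k=np.where(nm); print("hole px",k[1].min(),k[1].max(),k[0].min(),k[0].max(),nm.sum())
a=np.radians(-4.7);X=np.cos(a)*W[...,0]+np.sin(a)*W[...,1];Y=-np.sin(a)*W[...,0]+np.cos(a)*W[...,1];Z=W[...,2]
rim=(u>=k[1].min()-2)&(u<=k[1].max()+2)&(v>=k[0].min()-2)&(v<=k[0].max()+2)&~nm&(Z>.036); print("rim X",X[rim].min(),X[rim].max(),"Y",Y[rim].min(),Y[rim].max())
for n,y0 in(("+y",.367),("-y",.217)):
    m=(abs(X-.506)<.022)&(abs(Y-y0)<.012)&(Z>.041)&(Z<.066); bb=np.round(X[m]/.004).astype(int); zz=Z[m]
    print(n,[(round(float(q)*.004,3),round(float(np.percentile(zz[bb==q],90)),4)) for q in np.unique(bb)])
E
```

```text
time: 9.95
tool_pos: [0.5385, -0.002, 0.2014]
tool_rot: [0.107, 0.677, 0.716, 0.133]
contact_force: [0.5, 0.2, 0.8]
gripper_width: 0.6
grasp_force: 0.0
time: 10.75
tool_pos: [0.454, -0.2444, 0.1826]
tool_rot: [0.211, 0.59, 0.734, 0.262]
contact_force: [0.8, -0.3, 0.6]
gripper_width: 0.601
grasp_force: 0.0
[ 0.45401461 -0.24437849  0.18255692] [-0.012  0.004 -0.004]
3 rows; turn/row [-0.004  0.001 -0.001]
[0.001, -0.004, 0.025]
[0.001, -0.004, 0.025]
[0.001, -0.004, 0.025]
hole px 210 226 131 145 211
rim X 0.4960991615693983 0.5183489331728631 Y 0.32649918467273775 0.3449080320672068
+y [(0.484, 0.0616), (0.488, 0.0618), (0.492, 0.0585), (0.496, 0.0544), (0.5, 0.0502), (0.504, 0.0462), (0.508, 0.0458), (0.512, 0.0493), (0.516, 0.0537), (0.52, 0.0576), (0.524, 0.0614), (0.528, 0.062)]
-y [(0.484, 0.0608), (0.488, 0.0619), (0.492, 0.0591), (0.496, 0.0549), (0.5, 0.0512), (0.504, 0.047), (0.508, 0.0447), (0.512, 0.0482), (0.516, 0.0517), (0.52, 0.0536), (0.528, 0.0455)]
```

```bash
python3 -m inch '[[[0.001,-0.004,0.025],[-0.004,0.001,-0.001],0.6],[[0.001,-0.004,0.025],[-0.004,0.001,-0.001],0.6],[[0.001,-0.004,0.025],[-0.004,0.001,-0.001],0.6],[[0,0,0],[0,0,0],0.6]]'
cat >> h.py <<'E'
from scipy.optimize import least_squares
def heldbar(z0,tol):
    d,c=grab("wrist")[1:]; p,r=pose(); T=r.inv().apply((cloud(d,c).reshape(-1,3)-p)); T=T[(abs(T[:,2]-z0)<tol)&(abs(T[:,1])<.018)&(T[:,0]>-.02)&(T[:,0]<.12)]
    g=lambda q: np.linalg.norm(np.cross(T-[0,q[0],q[1]],np.array([1,q[2],q[3]])/np.sqrt(1+q[2]**2+q[3]**2)),axis=1)-.014
    s=least_squares(g,[0,z0,0,0],loss='soft_l1',f_scale=.002); print("bar in tool y,z,slopes",s.x.round(4),len(T),s.fun.std().round(4),"end x",T[:,0].max()); return s.x
E
python3 - <<'E'
from h import *
heldbar(.054,.02)
R=tool(12.74,40); p,r=pose(); print(p,(r.inv()*R).as_rotvec().round(3)); plan([.5232,-.2263,.0778],R,2)
E
```

```text
time: 11.15
tool_pos: [0.4923, -0.2261, 0.1149]
tool_rot: [0.21, 0.584, 0.737, 0.268]
contact_force: [-1.6, 1.0, -0.6]
gripper_width: 0.6
grasp_force: 0.0
bar in tool y,z,slopes [-0.0022  0.0531  0.0034  0.0072] 12271 0.0008 end x 0.10597466004629358
[ 0.4927944  -0.22717104  0.11701754] [-0.001 -0.007  0.005]
2 rows; turn/row [-0.001 -0.004  0.003]
[-0.003, -0.001, 0.025]
[-0.003, -0.001, 0.025]
```

```bash
python3 -m inch '[[[-0.002,-0.001,0.025],[-0.001,-0.004,0.003],0.6],[[-0.002,-0.001,0.025],[-0.001,-0.003,0.002],0.6],[[0,0,0],[0,0,0],0.6],[[0,0,0],[0,0,0],0.0],[[0,0,0],[0,0,0],0.0],[[0,0,0],[0,0,0],0.0],[[0,0,0],[0,0,0],0.0],[[0,0,0],[0,0,0],0.0]]'
python3 -c "
from h import *
p,r=pose();print(p,(r.inv()*tool(12.74,40)).as_rotvec().round(3))"
python3 -m inch '[[[0,0.021,-0.025],[0,0,0],0],[[0,0.021,-0.025],[0,0,0],0],[[0,0.021,-0.025],[0,0,0],0],[[0,0.021,-0.025],[0,0,0],0],[[0,0,0],[0,0,0],0]]'
python3 - <<'E'
from h import *
plan(jw(.506,.27,.19),tool(-6.2,0),13)
E
```

```text
time: 12.0
tool_pos: [0.5245, -0.2274, 0.082]
tool_rot: [0.218, 0.586, 0.734, 0.267]
contact_force: [-6.3, 1.3, 5.2]
gripper_width: 0.312
grasp_force: 58.8
[ 0.52452798 -0.22741551  0.08197352] [0.005 0.006 0.004]
time: 12.5
tool_pos: [0.5259, -0.2284, 0.2186]
tool_rot: [0.223, 0.584, 0.733, 0.266]
contact_force: [0.9, -0.8, 0.0]
gripper_width: 0.305
grasp_force: 59.1
13 rows; turn/row [ 0.054 -0.008  0.025]
[0.034, 0.005, 0.006]
[0.034, 0.004, 0.006]
[0.035, 0.004, 0.005]
[0.035, 0.003, 0.005]
[0.035, 0.002, 0.004]
[0.035, 0.002, 0.004]
[0.035, 0.001, 0.004]
[0.035, 0.001, 0.003]
[0.035, -0.0, 0.003]
[0.035, -0.001, 0.003]
[0.035, -0.002, 0.003]
[0.035, -0.002, 0.002]
[0.035, -0.003, 0.002]
```

```bash
python3 -m inch '[[[0.034,0.005,0.003],[0.054,-0.008,0.025],0],[[0.034,0.004,0.003],[0.054,-0.008,0.025],0],[[0.035,0.004,0.003],[0.054,-0.008,0.025],0],[[0.035,0.003,0.004],[0.054,-0.008,0.025],0],[[0.035,0.002,0.004],[0.054,-0.008,0.025],0],[[0.035,0.002,0.004],[0.054,-0.008,0.025],0],[[0.035,0.001,0.004],[0.054,-0.008,0.025],0]]'
python3 -m inch '[[[0.035,0.001,0.003],[0.054,-0.008,0.025],0],[[0.035,0,0.003],[0.054,-0.008,0.025],0],[[0.035,-0.001,0.003],[0.054,-0.008,0.025],0],[[0.035,-0.002,0.003],[0.054,-0.008,0.025],0],[[0.035,-0.002,0.002],[0.054,-0.008,0.025],0],[[0.035,-0.003,0.002],[0.054,-0.008,0.025],0],[[0,0,0],[0,0,0],0],[[0,0,0],[0,0,0],0]]'
python3 - <<'E'
from h import *
q=heldbar(.0045,.018); p,r=pose(); print(wj(p),(r.inv()*tool(-6.2)).as_rotvec().round(3))
yaw=-4.7+np.degrees(q[2]); print("tool yaw",yaw); plan(jw(.5063-q[0],.2875,.094),tool(yaw),4)
E
```

```text
time: 13.2
tool_pos: [0.5176, 0.0203, 0.2043]
tool_rot: [0.099, 0.686, 0.71, 0.125]
contact_force: [0.5, 0.2, -1.2]
gripper_width: 0.313
grasp_force: 59.2
time: 14.0
tool_pos: [0.519, 0.2297, 0.1929]
tool_rot: [-0.005, 0.745, 0.667, -0.0]
contact_force: [-0.5, -0.7, -1.3]
gripper_width: 0.31
grasp_force: 59.1
bar in tool y,z,slopes [ 0.0006  0.0061 -0.0217  0.002 ] 23491 0.0018 end x 0.10538132177459322
[0.4984 0.2708 0.1931] [-0.008 -0.007 -0.005]
tool yaw -5.945440589912415
4 rows; turn/row [-0.002 -0.002 -0.002]
[0.004, 0.002, 0.025]
[0.004, 0.002, 0.025]
[0.004, 0.002, 0.025]
[0.004, 0.002, 0.025]
```

```bash
python3 -m inch '[[[0.004,0.002,0.025],[-0.002,-0.002,-0.002],0],[[0.004,0.002,0.025],[-0.002,-0.002,-0.002],0],[[0.004,0.002,0.025],[-0.002,-0.002,-0.002],0],[[0.004,0.002,0.021],[-0.002,-0.002,-0.001],0],[[0,0,0],[0,0,0],0],[[0,0,0],[0,0,0],0],[[0,0,0],[0,0,0],0]]'
python3 - <<'E'
from h import *
q=heldbar(.005,.018); p,r=pose(); print(wj(p),manip.state()["contact_force"].round(1)); plan(jw(.5063-q[0],.2875,.088),tool(-5.95),1)
E
```

```text
time: 14.75
tool_pos: [0.5298, 0.2446, 0.1]
tool_rot: [0.001, 0.744, 0.668, 0.001]
contact_force: [0.9, 0.4, -0.6]
gripper_width: 0.309
grasp_force: 59.1
bar in tool y,z,slopes [ 0.0005  0.0061 -0.0202  0.0018] 23293 0.0018 end x 0.10429692779261199
[0.5081 0.2874 0.1002] [ 0.2 -0.2 -0.6]
1 rows; turn/row [ 0.004 -0.    -0.003]
[0.0, -0.002, 0.012]
```

```bash
python3 -m inch '[[[-0.001,-0.002,0.006],[0.004,0,-0.003],0],[[0,0,0.006],[0,0,0],0],[[0,0,0.004],[0,0,0],0],[[0,0,0],[0,0,0],0]]'
python3 -m inch '[[[0,0,0.003],[0,0,0],0],[[0,0,0.003],[0,0,0],0],[[0,0,0],[0,0,0],0]]'; python3 -c "
from h import *;print(wj(pose()[0]))"
```

```text
time: 15.2
tool_pos: [0.5259, 0.2439, 0.081]
tool_rot: [-0.001, 0.743, 0.67, -0.002]
contact_force: [-0.5, 0.1, -1.8]
gripper_width: 0.311
grasp_force: 59.1
time: 15.5
tool_pos: [0.5264, 0.2441, 0.0756]
tool_rot: [-0.001, 0.743, 0.67, -0.002]
contact_force: [-0.3, -1.0, -1.4]
gripper_width: 0.308
grasp_force: 59.1
[0.5046 0.2864 0.0756]
```

```bash
python3 -m inch '[[[0,0.001,0.003],[0,0,0],0],[[0,0,0.003],[0,0,0],0],[[0,0,0],[0,0,0],0]]'
python3 -m inch '[[[0,0,0.002],[0,0,0],0],[[0,0,0],[0,0,0],0]]'; python3 -c "
from h import *;print(wj(pose()[0]))"
```

```text
time: 15.8
tool_pos: [0.5273, 0.2439, 0.0695]
tool_rot: [-0.001, 0.743, 0.67, -0.002]
contact_force: [-0.3, -0.2, -2.1]
gripper_width: 0.311
grasp_force: 59.1
time: 16.0
tool_pos: [0.5277, 0.2441, 0.0682]
tool_rot: [-0.001, 0.743, 0.67, -0.001]
contact_force: [-0.7, 0.3, -1.3]
gripper_width: 0.308
grasp_force: 59.3
[0.506  0.2865 0.0682]
```

```bash
python3 -m inch '[[[0,0,0.001],[0,0,0],0],[[0,0,0],[0,0,0],0],[[0,0,0],[0,0,0],0]]'
python3 -m inch '[[[0,0,0.001],[0,0,0],0],[[0,0,0],[0,0,0],0]]'; python3 -c "
from h import *;print(wj(pose()[0]))"
```

```text
time: 16.3
tool_pos: [0.5279, 0.2441, 0.0679]
tool_rot: [-0.001, 0.743, 0.67, -0.001]
contact_force: [-3.1, -0.9, 5.4]
gripper_width: 0.312
grasp_force: 59.9
time: 16.5
tool_pos: [0.5279, 0.2441, 0.0678]
tool_rot: [-0.001, 0.743, 0.67, -0.001]
contact_force: [-5.9, -3.2, 10.1]
gripper_width: 0.309
grasp_force: 60.6
[0.5061 0.2865 0.0678]
```

Seated at the expected height (0.068 minus the 6 mm offset gives 0.062). I release, rise and check.

```bash
python3 -m inch '[[[0,0,0],[0,0,0],0.45],[[0,0,0],[0,0,0],0.6],[[0,0,0],[0,0,0],0.6],[[0,0,-0.03],[0,0,0],0.6],[[0,0,-0.04],[0,0,0],0.6],[[0,0,-0.045],[0,0,0],0.6],[[0,0,-0.045],[0,0,0],0.6],[[0,0,0],[0,0,0],0.6]]'
python3 - <<'E'
from h import *
im,d,c=grab("wrist","w5.png"); W=cloud(d,c)
a=np.radians(-4.7);X=np.cos(a)*W[...,0]+np.sin(a)*W[...,1];Y=-np.sin(a)*W[...,0]+np.cos(a)*W[...,1];Z=W[...,2]
for x0 in(.506,.602):
    m=(abs(X-x0)<.011)&(abs(Y-.2995)<.11)&(Z>.066)&(Z<.1); P=np.stack([X[m],Y[m],Z[m]],-1)
    g=lambda q: np.linalg.norm(np.cross(P-[q[0],.3,q[1]],np.array([q[2],1,q[3]])/np.sqrt(1+q[2]**2+q[3]**2)),axis=1)-.014
    s=least_squares(g,[x0,.062,0,0],loss='soft_l1',f_scale=.002); print(m.sum(),"X,Z,slopes",s.x.round(4),"Y",P[:,1].min(),P[:,1].max())
E
```

```text
time: 17.3
tool_pos: [0.5319, 0.2453, 0.2349]
tool_rot: [0.002, 0.743, 0.67, 0.005]
contact_force: [-0.3, 1.1, 0.7]
gripper_width: 0.6
grasp_force: 0.0
4940 X,Z,slopes [ 5.065e-01  6.170e-02 -5.300e-03 -3.000e-04] Y 0.19991976709177034 0.39947899412338694
4660 X,Z,slopes [ 6.026e-01  6.160e-02 -5.400e-03 -1.000e-04] Y 0.20024625924947267 0.3980169629707921
```

View pics/w5.png

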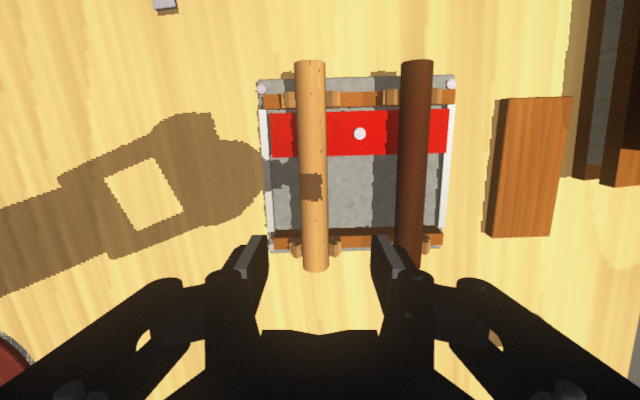

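The light bar (311,62)-(315,270) and the dark bar (416,62)-(408,250) lie parallel in their lanes. Both axes are at z≈0.0617 and level, with no pin showing and the gripper clear.

```bash
python3 -c "
from plant import manip; print(manip.job_done())"
```

```text
the job is handed in; nothing more can be done
None
```

The job is handed in at about 17 s on the robot's clock: the dark bar lies in the far lane and the light bar in the near lane, both measured at z ≈ 0.0617 m (home 0.062) and level, so both pins are fully in their pockets, and the gripper is clear of them.

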